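# Crank the flange clamp down

## Robot

A 6-joint arm with a two-finger parallel gripper is mounted at the origin on the work surface. World frame = base frame: x ahead of the robot, y to its left, z up, the work surface at z = 0. Lengths are in m, angles in rad, forces in N, time in s.
With the tool pointing down it reaches from about 0.3 to 0.825 m from the base axis. Payload 5.4 kg.
Tool frame: the origin (TCP) lies at the very end of the fingers, on their centre line; the grasp point (between the pads) lies 19 mm behind it; z points along the fingers, y is the line along which they close (so a half turn about z gives the same grasp; the last joint's range is limited). The gripper opens to 92 mm and grips with 3 to 60 N. Pads are 20 mm wide; open, the fingers measure 128 mm over their backs; the gripper's body (75 mm by 189 mm) begins 69 mm behind the grasp point.
Start: joints at [-1.475, 0.158, 1.597, -0, 1.386, -0.21], TCP at [0.173, -0.548, 0.184] pointing down, gripper open.
Joint ranges: [-2.91, 2.91], [-0.94, 2.29], [0.18, 2.7], [-1.29, 4.43], [0.17, 2.64], [-3, 3]. Speed limits (rad/s): [2.57, 2.57, 3.14, 3.14, 3.14, 3.14].

## Interface

Orientations are given as a rotation vector (axis times angle).
In Python, from workcell import bot gives the robot as it stands. Calls block until the motion is done:
- bot.goto(position, orientation): joint-space move of the TCP to a pose.
- bot.line_to(position, rot=None, max_speed=0.15): straight line of the TCP; rot=None keeps the orientation; max_speed is the mean speed in m/s.
- bot.set_joints(angles): joint-space move.
- bot.set_gripper(opening, newtons=None): opening from 0.0 (shut) to 1.0 (fully open); newtons is the grip in N (None keeps the last); returns when the fingers have stopped.
- bot.hold(seconds).
- bot.inverse_kinematics(position, orientation): joint angles nearest the present ones, or None.
- bot.read_camera(name): name is "scene" or "top" or "wrist"; returns a dict with "pixels" (420x560x3 uint8, blue, green, red), "fx", "fy", "cx", "cy" (pixels), "R" (3x3) and "t" (3): a world point X has camera coordinates R X + t. Camera axes: x right, y down, z forward; pixel columns grow to the right and rows downward; lengths in m; the calibration is good to about 2 mm. The wrist camera is an equidistant fisheye: a pixel r from the principal point sees the ray r / f radians off the axis. A picture is of the moment at which its call begins. There is no depth.
A pose or a line that the arm cannot do raises bot.MotionError and nothing moves.
- bot.job_done(): hands the job in; it is judged then, once.
Readings, each from a call of its own:
- bot.current_clock(): time.
- bot.current_joints(): joint angles.
- bot.current_joint_vel(): joint speeds.
- bot.current_effort(): joint torques, N m.
- bot.current_ee_pos(): TCP position.
- bot.current_tool_rot(): TCP orientation.
- bot.current_contact_force(): force on the tool from outside, world axes, zero at the start.
- bot.current_ft_torque(): the same for the moment, N m.
- bot.current_opening(): opening from 0.0 (shut) to 1.0 (fully open).
- bot.current_grip_force(): force on a finger pad.
Only numpy, scipy, OpenCV 4.12 (cv2) and the standard library are available. Lean on these libraries where they do the work, as an engineer would, in place of code of your own. Each camera call takes 0.05 s, during which the arm holds its last target. There are 200 camera calls.

## Task

Clamp the flange ring for welding: swing the yellow guard clear of the drive hole on top of the red clamp, put the loose crank's socket over the hidden hex in the hole, feeling for the flats until it drops fully home, then wind it clockwise until the yellow clamp foot is fully down on the ring. Leave the crank standing fully home on the drive with the guard open, let go, and do not shove or knock over the other things on the bench.

Things in the scene. Friction and masses are not known exactly. Their poses are not given: they have to be found in the camera images.
- clamp: red flange clamp, fixed. Origin on the bench under the vertical drive axis; z up. Gearbox 110 (x) x 100 (y) mm, top at 75 mm high; on it a dark round collar about the drive axis, 62 mm inner and 72 mm outer diameter, rim at 117 mm, with the drive hex inside. The flange ring to be clamped, 132 mm across, lies flat with its centre at y = +145 mm, top at 40 mm
- drive_mouth (a point): centre of the collar's rim, on the drive axis, 117 mm high; clamp's axes. Below it stands the steel hex, 36 mm across flats, 75 to 105 mm high, with a tapered round nose up to 113 mm (35 mm wide at foot, 18 mm at top). The hex's angle is unknown: find it by feel (repeats every 60 degrees). It turns stiffly (0.22 N m); clockwise from above lowers the foot
- drive_seat (a point): point on the drive axis, 77 mm high, where the centre of the crank's underside lies when the crank is fully home (the socket's ceiling then rests on the nose). Until the flats match (within about 8 degrees), the crank stops with its underside at about 105 mm
- guard_pivot (a point): guard's vertical bolt axis, 47 mm from the drive axis on the clamp's +x side, at the rim's height (the bolt's head ends 10 mm above the rim)
- guard_pin (a point): middle of the black round pin on the yellow guard, 14 mm diameter and 14 mm tall (137 mm above the bench at its top), 90 mm from the bolt axis; the guard plate under it is 5 mm thick, its top at 123 mm. Pin and plate rise no higher than 137 mm, and a fully home crank's arm passes over them
- guard (a joint): angle of the guard about its bolt, rad: 0 = over the hole (pin on the clamp's -x side), grows anticlockwise from above (pin swings to the clamp's -y side), stops at 2.4; stays where left (0.05 N m). From 1.5 on, the hole is clear for the crank
- foot_pad (a point): underside of the rubber pad of the yellow clamp foot, on the clamp's +y side; 56 mm above the bench at joint value 0, 40 mm when down on the ring
- foot (a joint): travel of the clamp foot, m: 0 = fully up, 0.016 = down on the ring, where the drive comes to a hard stop. Driven by the hex: 2.5 mm per radian of crank (about 15.7 mm a turn); starts between 0 and about 5 mm
- crank: loose balanced steel crank, 0.54 kg, standing on its hub. Origin: centre of hub's underside; z up; x along the arm. Hexagonal hub 51 mm across flats, 59 over corners, 64 tall; hex socket open below, 38.8 mm across flats, 36 deep. Arm 24 mm wide (z 64 to 74, x -67 to 98), dark counterweight on it at x -52 (30 mm dia, to z 92). Over the hub a 26 mm square boss, flats square to x and y, z 74 to 112
- crank_handle (a point): middle of the crank's orange round handle, 28 mm diameter, 52 mm long (crank z 76 to 128 mm), upright, 85 mm from the hub axis; it spins freely about its own axis
- spray: bystander: white spray bottle with red head, 62 mm diameter, 183 mm tall; origin at its underside
- spool: bystander: spool of copper wire with black flange, 84 mm diameter, 50 mm tall; origin at its underside
- tin: bystander: jar with blue cap, 62 mm diameter, 75 mm tall; origin at its underside
- hammer: bystander: hammer with wooden handle lying flat between the robot and the clamp
- wrench: bystander: wrench lying flat behind the clamp
- band: bystander: dark steel band ring, 100 mm diameter, 35 mm tall, at the back; origin at its underside
- magnet: bystander: small red welding magnet, 44 x 70 x 20 mm, lying by the clamp; origin at its underside
- disc: bystander: steel hub flange lying flat, 80 mm diameter, 18 mm tall, between crank and clamp; origin at its underside
There are look-alikes about, which are no part of the job. What is shaped like the crank but purple is not meant.

How it is judged:
On the way, in this order (a step that is already met when the one before it is completed fails the run):
1. the guard is swung clear of the drive hole (value of joint guard above 1.35 rad), for 0.1 s.
2. the crank is fully home and upright on the hex (distance between crank and drive_seat below 0.008 m and angle between crank's own z axis and vertical below 0.15 rad), for 0.2 s.
3. the foot is wound down on the ring (value of joint foot above 0.0145 m), for 0.2 s.
At the end, for the whole second after the job is handed in: the clamp foot is within 1.5 mm of fully down (joint above 0.0145), the guard is open (above 1.35 rad), and the crank rests on the drive, its underside centre within 8 mm of drive_seat and within 0.15 rad of upright, at rest and let go (all of step 2 and value of joint foot above 0.0145 m and value of joint guard above 1.35 rad and linear speed of crank below 0.02 m/s); the robot touches nothing.
It fails at once if a bystander is pushed more than 40 mm or knocked over (distance of any of spray, spool, tin, hammer, wrench, band, magnet, disc, magnet, disc, magnet, disc, magnet, disc from where it was at the start of the episode above 0.04 m or angle between any of spray, tin, spool's own z axis and vertical above 0.7 rad).
It also fails if it takes over 72 s, if anything falls off the work surface, if the arm or the gripper's body presses on something with over 40 N, if the wrist force passes 120 N, or if a joint passes its speed limit or range.

## Working session

There is one attempt and no reset: what is moved stays moved. The work goes in short steps, each a Python script; the robot and the scene stay as the last script left them, time stands still between calls to the robot, and variables do not carry over. Pictures are saved under pics/ and viewed, at most 10 in all, crops included, and the job is handed in when it is done.

```bash
ls; mkdir -p pics
python3 - <<'E'
from workcell import bot
import cv2,numpy as np,pickle
d={}
for n in("scene","top","wrist"):
    c=bot.read_camera(n);d[n]=c;cv2.imwrite(f"pics/{n}0.png",c["pixels"])
    print(n,c["fx"],c["fy"],c["cx"],c["cy"],np.round(c["R"],3).tolist(),np.round(c["t"],3))
pickle.dump(d,open("cam0.pkl","wb"))
print(bot.current_clock(),bot.current_tool_rot())
E
```

```text
pics
scene 483.1193517780027 483.1193517780027 278.6210792290419 213.27750809232515 [[-0.763, 0.647, -0.001], [0.445, 0.523, -0.727], [-0.469, -0.555, -0.687]] [ 0.469 -0.07   1.486]
top 516.885750361665 516.885750361665 278.9484702474069 195.91385157253606 [[0.003, -1.0, 0.009], [-0.996, -0.004, -0.091], [0.092, -0.009, -0.996]] [-0.123  0.541  1.458]
wrist 325.19226210127806 325.19226210127806 275.2543674774151 214.09897638682702 [[0.301, -0.954, -0.001], [-0.914, -0.289, 0.285], [-0.272, -0.085, -0.958]] [-0.574 -0.032  0.391]
0.15 [-3.10345847e+00 -4.78242581e-01 -1.17322063e-04]
```

View pics/top0.png

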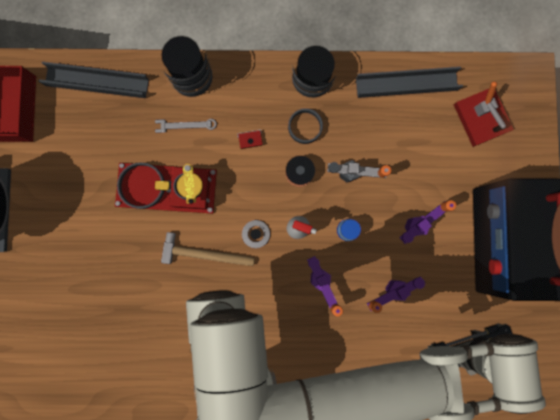

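View pics/scene0.png

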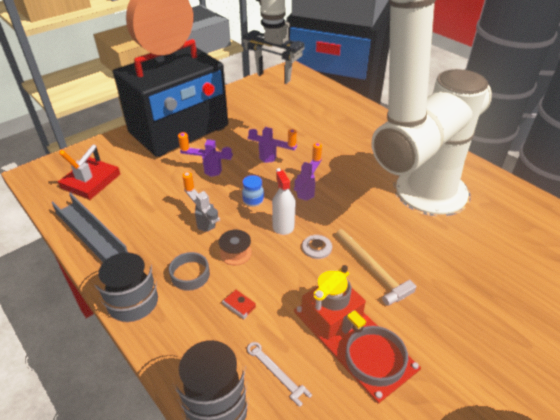

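The top view shows the clamp gearbox at about (190,185), with the ring at (141,185) and the guard pin near (189,200). Three cranks are purple, at (325,285), (400,292) and (428,222), so they are look-alikes. The steel-grey one at (350,170), with its handle at (386,171), fits the description. The toggle clamp at (485,110) isn't a crank. I'll confirm with enlarged crops.

Run:
```python
import cv2,numpy as np
t=cv2.imread("pics/top0.png")
a=cv2.resize(t[140:230,105:225],None,fx=6.6,fy=6.6,interpolation=cv2.INTER_CUBIC)[:590]
b=cv2.resize(t[140:200,320:400],None,fx=9,fy=9,interpolation=cv2.INTER_CUBIC)
cv2.imwrite("pics/cl.png",a);cv2.imwrite("pics/cr.png",b);print(a.shape,b.shape)
```

```text
(590, 792, 3) (540, 720, 3)
```

View pics/cl.png

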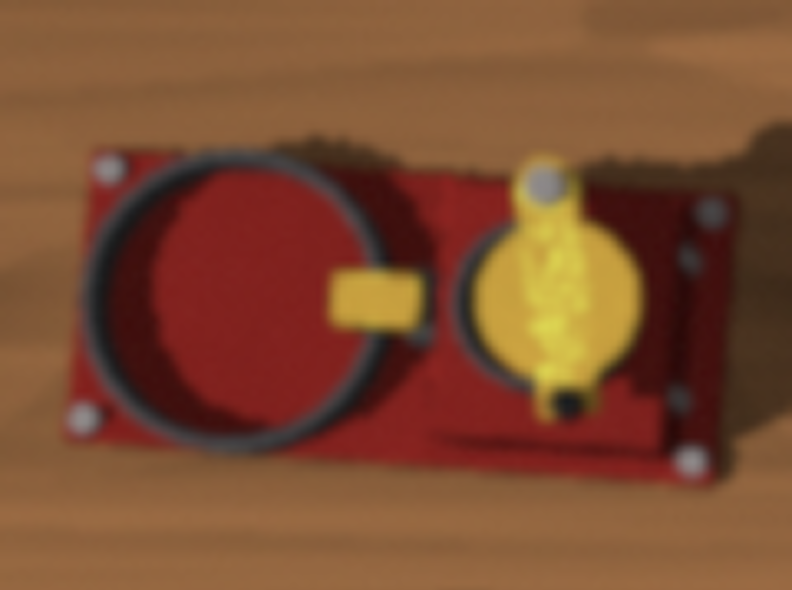

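View pics/cr.png

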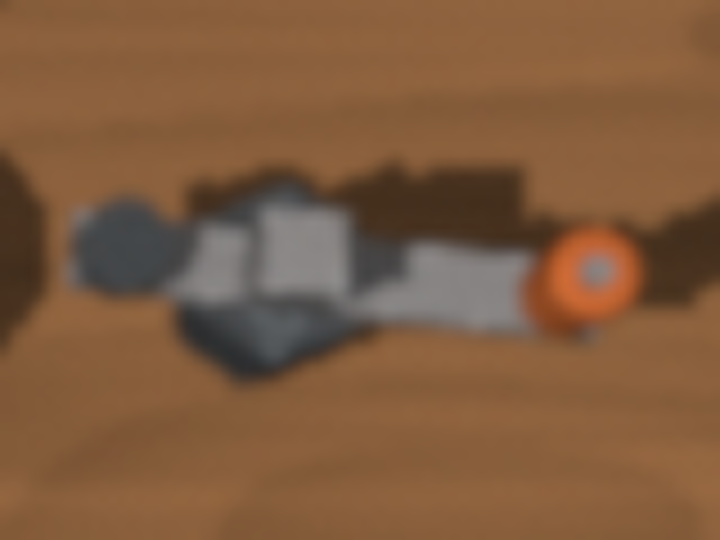

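The crops confirm the choice: the grey steel crank has its boss at crop (306,250), handle top at (596,270) and counterweight at left. The guard is closed, with its bolt at crop (545,183) and pin at (568,402).

```bash
cat > h.py <<'E'
from workcell import bot
import numpy as np,cv2
from scipy.spatial.transform import Rotation as Ro
def rv(psi):  # tool down, tool x at yaw psi
    c,s=np.cos(psi),np.sin(psi)
    return Ro.from_matrix(np.array([[c,s,0],[s,-c,0],[0,0,-1.]])).as_rotvec()
def yaw():
    m=Ro.from_rotvec(bot.current_tool_rot()).as_matrix();return np.arctan2(m[1,0],m[0,0])
def back(c,u,v,z):
    p=np.array([(u-c["cx"])/c["fx"],(v-c["cy"])/c["fy"]]);R=np.array(c["R"]);t=np.array(c["t"]).ravel()
    r=np.hypot(*p)
    d=np.array([*p,1.]) if c["fx"]>400 else np.array([*(p/max(r,1e-9)*np.sin(r)),np.cos(r)])
    d=R.T@d;o=-R.T@t;return o+d*(z-o[2])/d[2]
def st(s=""):
    print(s,"t%.2f"%bot.current_clock(),"p",np.round(bot.current_ee_pos(),4),"yaw%.3f"%yaw(),"j6 %.2f"%bot.current_joints()[5],"F",np.round(bot.current_contact_force(),1),"T",np.round(bot.current_ft_torque(),2),"op%.3f"%bot.current_opening())
E
python3 - <<'E'
from h import *
import pickle
c=pickle.load(open("cam0.pkl","rb"))["top"]
def cl(x,y,z): return back(c,105+(x+.5)/6.6-.5,140+(y+.5)/6.6-.5,z)
def cr(x,y,z): return back(c,320+(x+.5)/9-.5,140+(y+.5)/9-.5,z)
b=cl(545,183,.127);p=cl(568,402,.137);ring=cl(235,300,.04)
print("bolt",b,"pin",p,np.linalg.norm((p-b)[:2]),"ring",ring)
q=[cl(*k,.012) for k in((108,168),(712,210),(82,420),(690,462))];print(np.round(q,4))
for i,j in((1,0),(3,2)):
    d=q[i]-q[j];print("y-axis dir -> clamp yaw",np.arctan2(d[0],-d[1]))
for i,j in((2,0),(3,1)):
    d=q[j]-q[i];print("x axis yaw",np.arctan2(d[1],d[0]))
h=cr(596,270,.128);B=cr(306,250,.112);d=h-B
print("handle",h,"boss",B,np.linalg.norm(d[:2]),"yaw",np.arctan2(d[1],d[0]))
for n,u,v,z in(("spray",303,228,.18),("spool",300,170,.05),("tin",348,230,.075),("disc",256,234,.018),("magnet",251,140,.02)):print(n,back(c,u,v,z))
dr=(bX:=b[:2]);
for Y in np.linspace(-3,3,7):
    s=bot.inverse_kinematics([b[0]-.047,b[1],.2],rv(Y));print(Y,None if s is None else np.round(s,2))
for a in(0,np.pi/2,-np.pi/2,np.pi):
    s=bot.inverse_kinematics([B[0],B[1],.2],rv(np.arctan2(d[1],d[0])+a));print("B",a,None if s is None else np.round(s,2))
E
```

```text
bolt [0.60819246 0.12657973 0.127     ] pin [0.51811106 0.11397662 0.137     ] 0.09095876911144397 ring [0.56961862 0.27359272 0.04      ]
[[0.631  0.3382 0.012 ]
 [0.6134 0.0725 0.012 ]
 [0.5197 0.3461 0.012 ]
 [0.5023 0.0805 0.012 ]]
y-axis dir -> clamp yaw -0.06586855263191603
y-axis dir -> clamp yaw -0.065634194275884
x axis yaw -0.07098513549953638
x axis yaw -0.07167940485368568
handle [ 0.60420237 -0.4068868   0.128     ] boss [ 0.61224114 -0.32266814  0.112     ] 0.08460144504060117 yaw -1.6659592591794186
spray [ 0.44504139 -0.18109955  0.18      ]
spool [ 0.6131691 -0.1800579  0.05     ]
tin [ 0.44304835 -0.31123098  0.075     ]
disc [ 0.43228416 -0.05542957  0.018     ]
magnet [ 0.70487445 -0.03907272  0.02      ]
-3.0 [ 0.01  0.15  1.58  0.    1.42 -1.7 ]
-2.0 [ 0.01  0.15  1.58 -0.    1.42 -2.7 ]
-1.0 [ 0.01  0.15  1.58 -0.    1.42  2.58]
0.0 [ 0.01  0.15  1.58 -0.    1.42  1.58]
1.0 [ 0.01  0.15  1.58 -0.    1.42  0.58]
2.0 [ 0.01  0.15  1.58 -0.    1.42 -0.42]
3.0 [ 0.01  0.15  1.58  0.    1.42 -1.42]
B 0 [-0.66  0.45  1.2   0.    1.49  2.58]
B 1.5707963267948966 [-0.66  0.45  1.2  -0.    1.49  1.01]
B -1.5707963267948966 [-0.66  0.45  1.2   0.    1.49 -2.13]
B 3.141592653589793 [-0.66  0.45  1.2   0.    1.49 -0.56]
```

Run:
```python
from h import *
P=np.array([.6082,.1266]);zf=.128
p=bot.current_ee_pos();bot.line_to([p[0],p[1],.29],max_speed=.3)
pos=lambda a,z:[P[0]+.09*np.cos(a),P[1]+.09*np.sin(a),z]
a0=np.pi+.139
bot.goto(pos(a0,.26),rv(.139));bot.set_gripper(.32,10)
st("above")
bot.line_to(pos(a0,.15),max_speed=.25);bot.line_to(pos(a0,zf),max_speed=.06);st("down")
for a in np.linspace(a0,np.pi-.068+2.1,7)[1:]:
    bot.line_to(pos(a,zf),rv(a-np.pi),max_speed=.15);st()
bot.line_to(pos(a,.16),max_speed=.1)
bot.goto([.50,.1294,.30],rv(np.pi))
c=bot.read_camera("wrist");cv2.imwrite("pics/w1.png",c["pixels"])
t=bot.read_camera("top");cv2.imwrite("pics/t1.png",t["pixels"])
import pickle;pickle.dump((c,t),open("cam1.pkl","wb"));st("end")
```

```text
above t4.31 p [0.519  0.1141 0.26  ] yaw0.139 j6 1.42 F [-1.1 -0.8 -1. ] T [ 0.03  0.03 -0.05] op0.323
down t5.42 p [0.5189 0.1142 0.1278] yaw0.139 j6 1.42 F [ 0.1 -0.2  0.6] T [-0.02  0.06  0.02] op0.320
 t5.88 p [0.5275 0.0872 0.1283] yaw0.452 j6 1.06 F [-0.3  0.3 -0. ] T [-0.06 -0.02  0.06] op0.321
 t6.35 p [0.5434 0.0645 0.128 ] yaw0.767 j6 0.70 F [-0.4  0.   0.1] T [-0.06 -0.01 -0.05] op0.320
 t6.82 p [0.5658 0.0476 0.1279] yaw1.082 j6 0.36 F [-0.4 -0.6 -0.3] T [-0.   -0.06  0.01] op0.318
 t7.28 p [0.5924 0.0385 0.1278] yaw1.398 j6 0.03 F [ 0.6 -0.2 -0.4] T [-0.01 -0.01  0.03] op0.320
 t7.75 p [0.6206 0.0379 0.1278] yaw1.713 j6 -0.28 F [-0.   0.   0.4] T [-0.05 -0.13 -0.05] op0.321
 t8.22 p [0.6475 0.0462 0.1279] yaw2.028 j6 -0.57 F [ 0.2  0.1 -0. ] T [ 0.02 -0.1  -0.05] op0.321
end t9.71 p [0.5    0.1289 0.2984] yaw3.140 j6 -1.55 F [-0.3 -0.3 -0.2] T [ 0.03 -0.13  0.05] op0.320
```

View pics/w1.png

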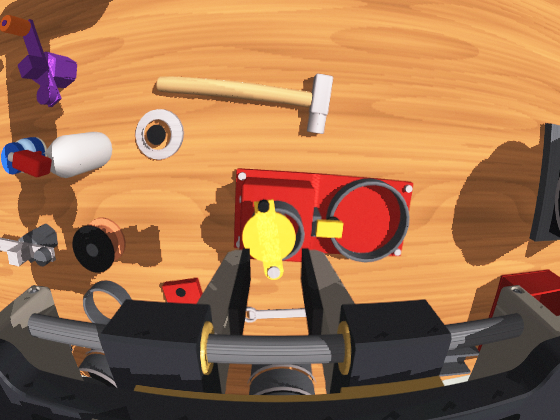

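The guard is still over the hole (pin at (264,206), bolt at (273,272)), so the cage missed the pin. I'll relocate it from this picture and the top camera.

Run:
```python
from h import *
import pickle
c,t=pickle.load(open("cam1.pkl","rb"))
print("wrist pin",back(c,264,205.5,.137),"bolt",back(c,273.5,272,.127))
# shift of yellow in top image vs. earlier
t0=pickle.load(open("cam0.pkl","rb"))["top"]
print(np.abs(np.array(t["R"])-t0["R"]).max(),np.ravel(t["t"])-np.ravel(t0["t"]))
w=c["pixels"][180:300,225:335];a=t["pixels"][150:215,160:220]
w=cv2.resize(w,(540,590),interpolation=cv2.INTER_CUBIC)[:, :400] if 0 else cv2.resize(w,None,fx=3.6,fy=3.6,interpolation=cv2.INTER_CUBIC)
a=cv2.resize(a,None,fx=6.6,fy=6.6,interpolation=cv2.INTER_CUBIC)
H=max(w.shape[0],a.shape[0]);f=lambda i:cv2.copyMakeBorder(i,0,H-i.shape[0],0,0,cv2.BORDER_CONSTANT)
o=np.hstack([f(w),f(a)]);cv2.imwrite("pics/cmp.png",o);print(o.shape,w.shape,a.shape)
```

```text
wrist pin [0.5158551  0.11590548 0.137     ] bolt [0.60612865 0.12646037 0.127     ]
0.0 [0. 0. 0.]
(432, 792, 3) (432, 396, 3) (429, 396, 3)
```

View pics/cmp.png

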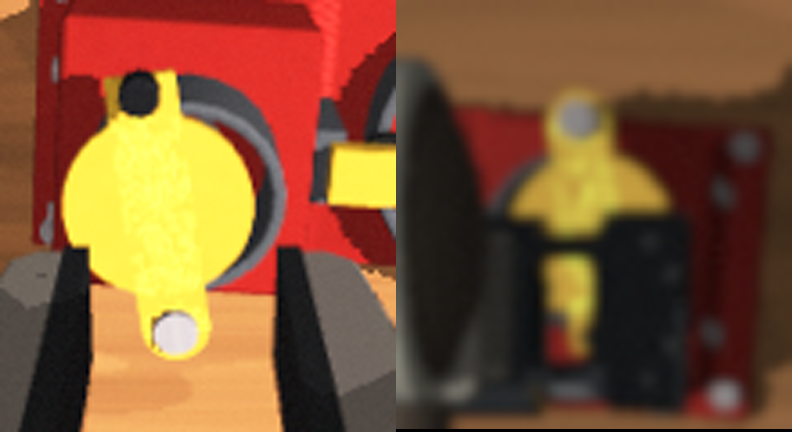

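Run:
```python
from h import *
P=np.array([.6072,.1265]);zf=.127
pos=lambda a,z:[P[0]+.09*np.cos(a),P[1]+.09*np.sin(a),z]
a0=np.pi+.128
bot.set_gripper(.45,15)
bot.goto(pos(a0,.20),rv(.128))
bot.line_to(pos(a0,zf),max_speed=.12);st("down")
bot.set_gripper(0.0,15);st("closed");print(bot.current_grip_force())
c=bot.read_camera("wrist");cv2.imwrite("pics/w2.png",c["pixels"])
if bot.current_opening()>.08:
    for a in np.linspace(a0,np.pi-.068+2.0,7)[1:]:
        bot.line_to(pos(a,zf),rv(a-np.pi),max_speed=.15);st()
    c=bot.read_camera("wrist");cv2.imwrite("pics/w2.png",c["pixels"])
```

```text
down t13.38 p [0.5185 0.115  0.1278] yaw0.128 j6 1.43 F [-1.7  0.1  0.3] T [-0.02 -0.03 -0.02] op0.448
closed t14.09 p [0.5179 0.115  0.127 ] yaw0.128 j6 1.43 F [-0.2  0.6 -0.4] T [ 0.05 -0.01  0.02] op0.003
0.0
```

View pics/w2.png

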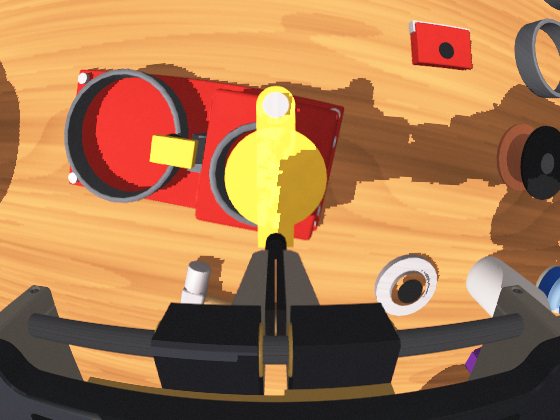

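The fingers closed on nothing. The pin shows at (275,240), just beyond the closed fingertips, so a height or position is off. I'll triangulate from all the views.

Run:
```python
from h import *
import pickle
c2=bot.read_camera("wrist");c1,t=pickle.load(open("cam1.pkl","rb"))
s=pickle.load(open("cam0.pkl","rb"))["scene"]
def ray(c,u,v):
    o=-np.array(c["R"]).T@np.ravel(c["t"]);d=back(c,u,v,0)-o;return o,d/np.linalg.norm(d)
def tri(L):
    A=np.zeros((3,3));b=np.zeros(3)
    for c,u,v in L:
        o,d=ray(c,u,v);M=np.eye(3)-np.outer(d,d);A+=M;b+=M@o
    x=np.linalg.solve(A,b);return np.round(x,4),[round(float(np.linalg.norm(np.cross(x-ray(c,u,v)[0],ray(c,u,v)[1]))),4) for c,u,v in L]
k=lambda x,y:(t,105+(x+.5)/6.6-.5,140+(y+.5)/6.6-.5)
print("pin",tri([k(568,402),(c1,264,205.5),(c2,275,240)]),tri([(c1,264,205.5),(c2,275,240)]),tri([k(568,402),(c1,264,205.5)]))
print("bolt",tri([k(545,183),(c1,273.5,272),(c2,276.5,104)]),tri([(c1,273.5,272),(c2,276.5,104)]))
print("ringbolts",tri([k(108,168),(c2,82.5,78)]),tri([k(82,420),(c2,72.5,178)]))
p=np.array(bot.current_ee_pos());
for X in (p,p+[0,0,.019],p+[.0,0,-.004],p+[.01,0,0]):
    q=np.array(c2["R"])@X+np.ravel(c2["t"]);r=np.hypot(q[0],q[1]);th=np.arctan2(r,q[2]);print("proj",c2["cx"]+c2["fx"]*th*q[0]/r,c2["cy"]+c2["fy"]*th*q[1]/r)
m=c2["pixels"][200:330,225:325];cv2.imwrite("pics/w2c.png",cv2.resize(m,None,fx=4.5,fy=4.5,interpolation=cv2.INTER_CUBIC))
```

```text
pin (array([0.5193, 0.1157, 0.1241]), [0.0004, 0.0002, 0.0003]) (array([0.5194, 0.1154, 0.1237]), [0.0, 0.0]) (array([0.5189, 0.1156, 0.1262]), [0.0002, 0.0002])
bolt (array([0.6079, 0.1264, 0.1243]), [0.0009, 0.0004, 0.0006]) (array([0.6077, 0.1261, 0.1239]), [0.0003, 0.0003])
ringbolts (array([0.6301, 0.338 , 0.0121]), [0.0008, 0.0008]) (array([0.5188, 0.3447, 0.0147]), [0.0009, 0.0009])
proj 275.3771961126854 243.90108162339476
proj 275.4250485464714 255.4678056393317
proj 275.3680963744835 241.70151379490864
proj 277.3280737935956 229.81909694906216
```

View pics/w2c.png

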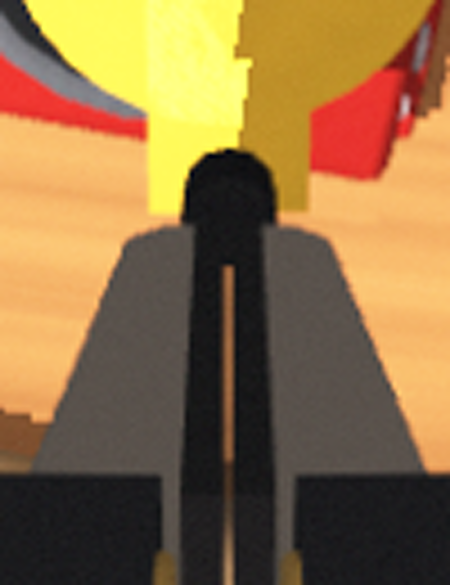

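Triangulation puts the pin top at about 0.124–0.126, so the fingers passed just over it. I'll go lower, with the tool a little further out radially to clear the collar, and check by gripping.

Run:
```python
from h import *
P=np.array([.6075,.1263])
a0=np.pi+np.arctan2(.1263-.1155,.6075-.5192);print(a0-np.pi)
pos=lambda a,z,r=.095:[P[0]+r*np.cos(a),P[1]+r*np.sin(a),z]
bot.line_to(pos(a0,.150),rv(a0-np.pi),max_speed=.15)
bot.set_gripper(.42,10)
bot.line_to(pos(a0,.130),max_speed=.15)
for z in np.arange(.127,.1165,-.003):
    bot.line_to(pos(a0,z),max_speed=.05)
    if bot.current_contact_force()[2]>4: break
st("down");bot.set_gripper(0.0,10);st("closed");print(bot.current_grip_force())
if bot.current_opening()>.08:
    zf=bot.current_ee_pos()[2]
    for a in np.linspace(a0,np.pi-.068+2.0,7)[1:]:
        bot.line_to(pos(a,zf),rv(a-np.pi),max_speed=.15);st()
```

```text
0.12170580944476805
down t16.49 p [0.513  0.1148 0.1177] yaw0.122 j6 1.44 F [ 0.1 -0.1  0.3] T [ 0.01 -0.    0.01] op0.418
closed t17.17 p [0.5132 0.1148 0.118 ] yaw0.122 j6 1.44 F [ 0.3 -0.5 -0. ] T [-0.01 -0.   -0.02] op0.008
0.0
```

Run:
```python
from h import *
s=bot.read_camera("scene");w=bot.read_camera("wrist")
a=cv2.resize(s["pixels"][215:345,275:405],(585,585),interpolation=cv2.INTER_CUBIC)
b=cv2.resize(w["pixels"][200:300,240:310],(210,300),interpolation=cv2.INTER_CUBIC);b=cv2.copyMakeBorder(b,0,285,0,0,cv2.BORDER_CONSTANT)
cv2.imwrite("pics/s3.png",np.hstack([a,b]))
p=np.array(bot.current_ee_pos())
for X in (p,[.5192,.1155,.137],[.5192,.1155,.123],[.6075,.1263,.127]):
    q=np.array(s["R"])@X+np.ravel(s["t"]);u=np.array([s["cx"]+s["fx"]*q[0]/q[2],s["cy"]+s["fy"]*q[1]/q[2]]);print(np.round(u,1),np.round((u-[275,215])*4.5))
```

```text
[345.1 271.6] [315. 255.]
[344.3 267.7] [312. 237.]
[343.7 271.7] [309. 255.]
[318.9 294. ] [198. 355.]
```

View pics/s3.png

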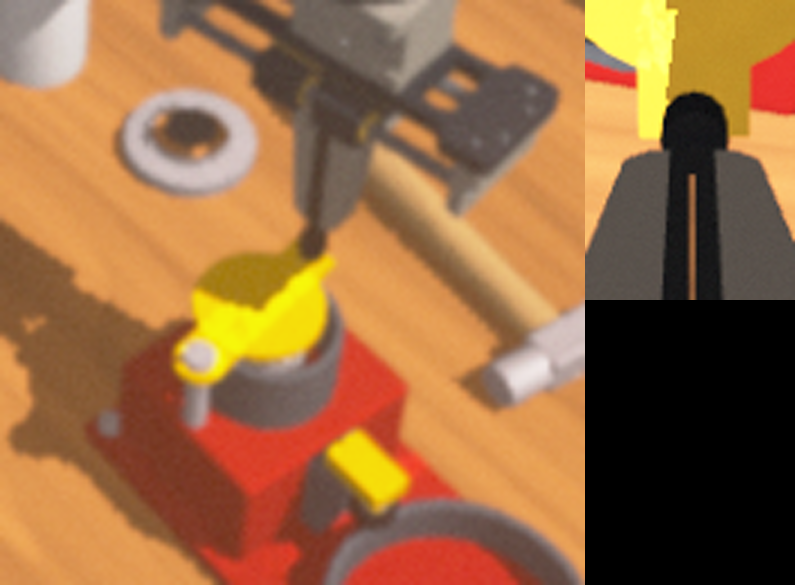

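The scene crop shows the pin at (312,242), where its true height projects. The finger ends are at about (325,230), clearly above the projected TCP at (315,255). So the real fingertips seem to sit some 20 mm higher than the reported TCP. I'll measure that by touching the pin top.

Run:
```python
from h import *
p=np.array(bot.current_ee_pos());x,y=.5192,.1155
bot.line_to([x,y,.118],max_speed=.1)
z=.118
while z>.095:
    z-=.0015;bot.line_to([x,y,z],max_speed=.03)
    F=bot.current_contact_force()
    if np.linalg.norm(F)>4: break
st("touch");print(z)
```

```text
touch t19.77 p [0.5196 0.1155 0.106 ] yaw0.122 j6 1.44 F [-3.6 -0.6  9.8] T [-0.04  0.72  0.02] op0.005
0.10449999999999998
```

Run:
```python
from h import *
P=np.array([.6075,.1263]);a0=np.pi+.1217
pos=lambda a,z,r=.092:[P[0]+r*np.cos(a),P[1]+r*np.sin(a),z]
bot.line_to(pos(a0,.112),max_speed=.1);bot.set_gripper(.42,10)
z=.108
while z>.094:
    bot.line_to(pos(a0,z),max_speed=.05);z-=.002
    if abs(bot.current_contact_force()[2])>4: break
st("down");bot.set_gripper(0.0,10);st("closed");print(bot.current_grip_force())
if bot.current_opening()>.08:
    zf=bot.current_ee_pos()[2]+.001
    for a in np.linspace(a0,np.pi-.068+2.0,7)[1:]:
        bot.line_to(pos(a,zf),rv(a-np.pi),max_speed=.15)
        if np.linalg.norm(bot.current_contact_force())>15: break
    st("arc");bot.set_gripper(.42);st()
```

```text
down t22.48 p [0.516  0.1152 0.0958] yaw0.122 j6 1.44 F [-0.2 -1.3  0. ] T [-0.01  0.04  0.03] op0.418
closed t22.98 p [0.5162 0.1151 0.096 ] yaw0.122 j6 1.44 F [0.7 0.4 0.6] T [-0.03  0.06  0.03] op0.148
10.000036060810089
arc t25.68 p [0.6392 0.0401 0.0965] yaw1.928 j6 -0.48 F [  0.4  -0.7 -12.4] T [-0.31 -0.36  0.04] op0.144
 t26.23 p [0.6403 0.0402 0.0975] yaw1.932 j6 -0.49 F [0.5 0.1 0.1] T [-0.04 -0.08  0.02] op0.418
```

The pin is gripped (opening 0.148) and the guard has swung to about 2.0 rad. The real fingertips sit about 31 mm above the reported TCP, and I'll correct for that from here on. Next I'll centre the crank and grip it.

```bash
cat >> h.py <<'E'
DZ=.031
def L(x,y,z,psi=None,v=.15): bot.line_to([x,y,z-DZ],None if psi is None else rv(psi),max_speed=v)
E
python3 - <<'E'
from h import *
p=bot.current_ee_pos();L(p[0],p[1],.20,v=.3)
x,y,q=.6122,-.3227,-1.666
bot.goto([x,y,.21-DZ],rv(q+np.pi/2));t=bot.read_camera("top");w=bot.read_camera("wrist")
import pickle;pickle.dump((t,w),open("cam2.pkl","wb"));cv2.imwrite("pics/t2.png",t["pixels"])
bot.set_gripper(.55,6);L(x,y,.12,v=.25)
z=.12
while z>.098:
    z-=.0055;L(x,y,z,v=.1)
    if abs(bot.current_contact_force()[2])>4:break
st("x-down");bot.set_gripper(0,6);st("x-sq");bot.set_gripper(.55)
L(x,y,.135,v=.2);bot.goto([x,y,.135-DZ],rv(q+np.pi));L(x,y,.081,v=.12)
st("y-down");bot.set_gripper(0,60);st("grip");print(bot.current_grip_force())
if bot.current_opening()>.2:
    L(x,y,.12,v=.1);st("lift")
E
```

```text
x-down t29.98 p [ 0.6118 -0.3224  0.0663] yaw-0.095 j6 1.01 F [-0.6 -0.8  0.2] T [0.03 0.03 0.06] op0.550
x-sq t30.46 p [ 0.6123 -0.323   0.0672] yaw-0.095 j6 1.01 F [-0.3 -0.5  0. ] T [-0.06 -0.04 -0.04] op0.280
y-down t33.33 p [ 0.6124 -0.3228  0.0503] yaw1.476 j6 -0.56 F [-0.1 -0.9  0.7] T [-0.06 -0.08 -0.02] op0.552
grip t33.83 p [ 0.6126 -0.323   0.0508] yaw1.476 j6 -0.56 F [-0.  -0.2  2.2] T [ 0.03 -0.06 -0.02] op0.277
60.000407695770264
lift t34.37 p [ 0.6121 -0.3227  0.089 ] yaw1.476 j6 -0.56 F [-0.3  0.3 -6.4] T [ 0.04 -0.02  0.01] op0.282
```

Run:
```python
from h import *
import pickle
t,w=pickle.load(open("cam2.pkl","rb"))
q=np.array(t["R"])@[.5605,.1294,.117]+np.ravel(t["t"]);u,v=t["cx"]+t["fx"]*q[0]/q[2],t["cy"]+t["fy"]*q[1]/q[2];s=t["fx"]/q[2]
print(u,v,s)
# fit: dark (non-red) annulus 31-36mm at rim: maximise radial red gradient
im=t["pixels"].astype(float);red=im[...,2]-im[...,1];g=im.mean(2)
th=np.linspace(0,2*np.pi,180,endpoint=False)
def samp(I,u,v,r): return cv2.remap(I.astype(np.float32),(u+r*np.cos(th)).astype(np.float32)[None],(v+r*np.sin(th)).astype(np.float32)[None],cv2.INTER_LINEAR)[0]
best=[]
for du in np.arange(-3,3.1,.1):
    for dv in np.arange(-3,3.1,.1):
        best.append((np.mean(samp(red,u+du,v+dv,38.5e-3*s)-samp(red,u+du,v+dv,33.5e-3*s)),du,dv))
best.sort(reverse=True)
for b in best[:4]:print(b,back(t,u+b[1],v+b[2],.117))
m=np.mean(best[:40],0);print(back(t,u+m[1],v+m[2],.117))
c=t["pixels"][155:215,160:220];cv2.imwrite("pics/c.png",cv2.resize(c,(590,590),interpolation=cv2.INTER_CUBIC))
```

```text
186.38587198413933 185.3898925020178 371.3580789832458
(np.float32(40.12289), np.float64(0.5000000000000031), np.float64(0.6000000000000032)) [0.55888001 0.12802467 0.117     ]
(np.float32(40.1137), np.float64(0.6000000000000032), np.float64(0.6000000000000032)) [0.55888106 0.12775586 0.117     ]
(np.float32(40.074642), np.float64(0.6000000000000032), np.float64(0.7000000000000033)) [0.55861022 0.12775068 0.117     ]
(np.float32(40.052402), np.float64(0.5000000000000031), np.float64(0.7000000000000033)) [0.55860917 0.12801949 0.117     ]
[0.55877892 0.12790176 0.117     ]
```

View pics/c.png

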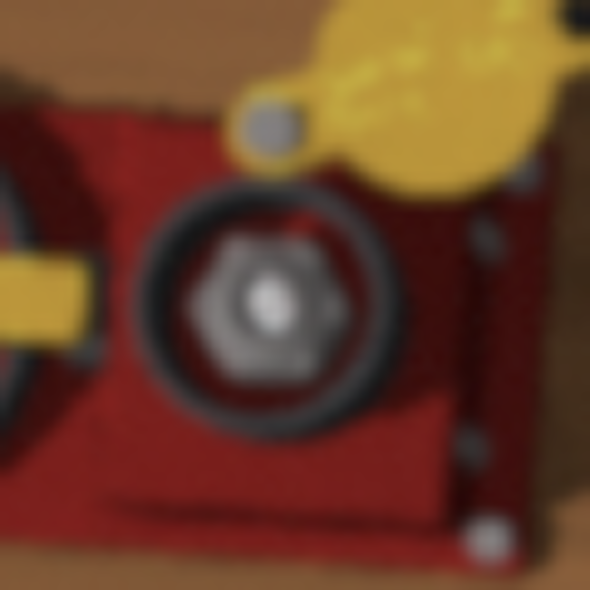

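The crop shows the guard open, the nose at (270,303) and the hex with corners left and right at (190,305) and (348,303). The hub's own corners lie along the crank's y axis, so the flats should match at a crank yaw of about 58–60°. I'll carry it there, descend by feel and search clockwise from 68°.

```bash
cat >> h.py <<'E'
UO=.050   # reported z = underside + UO
def U(): return bot.current_ee_pos()[2]-UO
def M(xy,u,psi=None,v=.1): bot.line_to([xy[0],xy[1],u+UO],None if psi is None else rv(psi),max_speed=v)
def feel(xy,u,stop,psi=None,step=.002,f=4):
    while u>stop:
        u-=step;M(xy,u,v=.08)
        if bot.current_contact_force()[2]>f: break
    return U()
E
python3 - <<'E'
from h import *
X=np.array([.5603,.1282]);psi=np.radians(248)-2*np.pi
p=bot.current_ee_pos();bot.line_to([p[0],p[1],.16+UO],max_speed=.3)
q=bot.inverse_kinematics([*X,.15+UO],rv(psi));print(np.round(q,2))
if q[5]>0: q[5]-=2*np.pi
bot.set_joints(q);st("over")
offs=[(0,0)]+[(.0015*np.cos(a),.0015*np.sin(a)) for a in np.arange(0,6.2,np.pi/3)]+[(.003*np.cos(a),.003*np.sin(a)) for a in np.arange(0,6.2,np.pi/4)]
M(X,.124,v=.15)
for o in offs:
    xy=X+o;M(xy,.121);u=feel(xy,.121,.103);print(np.round(o,4),"U%.4f"%u,np.round(bot.current_contact_force(),1))
    if u<.110 or bot.current_clock()>48:break
st("contact");np.save("xy.npy",xy)
E
```

```text
[ 0.01  0.15  1.58 -0.    1.42 -2.74]
over t36.80 p [0.5603 0.1276 0.1994] yaw-1.956 j6 -2.74 F [-0.3 -0.5 -5.2] T [ 0.11 -0.06  0.05] op0.276
[0 0] U0.1049 [-3.3  0.2  5.4]
contact t39.62 p [0.5611 0.1282 0.1549] yaw-1.955 j6 -2.74 F [-3.3  0.2  5.4] T [0.19 0.69 0.02] op0.277
```

Run:
```python
from h import *
X=np.load("xy.npy")+[-.0006,0];psi0=yaw();u0=U()
ok=False
for k in range(0,17):
    psi=psi0-np.radians(4*k);M(X,u0-.0035,psi,v=.1)
    u=U();F=bot.current_contact_force()
    if k%3==0: print(4*k,"U%.4f"%u,np.round(F,1),round(bot.current_ft_torque()[2],2))
    if F[2]<0 or u<u0-.0028:
        ok=True;break
print(k*4,ok);st("search")
if ok:
    psi=yaw();u=feel(X,U(),.075,f=8);st("home");print("U",u)
np.save("xy.npy",X)
```

```text
0 U0.1013 [ 1.7  2.8 -4.6] 0.0
0 True
search t39.88 p [0.5602 0.1289 0.1513] yaw-1.955 j6 -2.74 F [ 1.7  2.8 -4.6] T [ 0.79 -0.65  0.  ] op0.279
home t43.38 p [0.5606 0.129  0.1276] yaw-1.954 j6 -2.74 F [-6.   4.6 18.2] T [ 1.29  1.27 -0.04] op0.283
U 0.07759227129599679
```

Fully home (underside at 77.6 mm). Now I'll wind clockwise: about 4.2 rad is certainly free, then small steps watching the torque.

Run:
```python
from h import *
X=np.array([.5600,.1288]);M(X,.0765);st("relaxed")
q=np.array(bot.inverse_kinematics([*X,.0765+UO],rv(yaw())));print(np.round(q,2))
if abs(q[5]+2.74)<.2:
    for j in (-1.9,-.2,1.4):
        q[5]=j;bot.set_joints(q);st()
        if abs(bot.current_ft_torque()[2])>.9: break
    else:
        while q[5]<2.75:
            q[5]+=.2;bot.set_joints(q);T=bot.current_ft_torque()[2];print(round(q[5],2),round(bot.current_joints()[5],2),round(T,2),end="; ")
            if abs(T)>.8 or bot.current_clock()>62: break
st("wound");print(U(),np.round(bot.current_effort(),2))
```

```text
relaxed t43.62 p [0.5605 0.1291 0.1277] yaw-1.954 j6 -2.74 F [-1.   4.1  6.2] T [ 1.13  0.21 -0.05] op0.275
[ 0.02  0.21  1.66  0.    1.28 -2.74]
 t44.44 p [0.5605 0.1294 0.1277] yaw-2.796 j6 -1.90 F [-0.3  5.5  6.6] T [ 1.37 -0.04 -0.01] op0.276
 t45.94 p [0.5608 0.1294 0.1277] yaw1.787 j6 -0.20 F [-0.7  5.8  5.1] T [ 1.08 -0.16  0.13] op0.279
 t47.37 p [0.5607 0.1294 0.1277] yaw0.187 j6 1.40 F [-0.6  5.3  5.8] T [1.21 0.07 0.16] op0.280
1.6 1.6 -0.04; 1.8 1.8 -0.09; 2.0 2.0 -0.05; 2.2 2.2 0.0; 2.4 2.4 -0.03; 2.6 2.6 -0.08; 2.8 2.8 -0.11; wound t49.52 p [0.5607 0.1292 0.1277] yaw-1.214 j6 2.80 F [0.4 5.  6. ] T [ 1.26  0.01 -0.11] op0.278
0.0776811649315735 [ -2.53 -36.12 -28.46  -1.71  -0.1    0.07]
```

Run:
```python
from h import *
bot.set_gripper(.55);p=np.array(bot.current_ee_pos());X=np.array([.5604,.1292])
bot.line_to([*X,p[2]+.045],max_speed=.2)
q=np.array(bot.current_joints());q[5]-=np.pi;bot.set_joints(q)
bot.line_to([*X,.0775+UO],max_speed=.15);bot.set_gripper(0,60);st("regrip")
q=np.array(bot.current_joints())
while q[5]<2.6:
    q[5]+=.15;bot.set_joints(q);T=bot.current_ft_torque()[2];j=bot.current_joints()[5];print(round(q[5],2),round(j,2),round(T,2),end="; ")
    if abs(T)>.7 or q[5]-j>.1 or bot.current_clock()>63: break
st("end");print(U())
w=bot.read_camera("scene");cv2.imwrite("pics/s5.png",w["pixels"])
```

```text
regrip t54.03 p [0.5609 0.1292 0.1284] yaw1.928 j6 -0.34 F [-1.1 -0.8  3.2] T [-0.1   0.05 -0.02] op0.277
-0.19 -0.19 -0.02; -0.04 -0.05 1.72; end t54.57 p [0.5609 0.129  0.1284] yaw1.637 j6 -0.05 F [ 0.8 -1.5  0.8] T [-0.31 -0.05  1.72] op0.283
0.07843273349943443
```

Torque jumped to 1.7 N m, which is the hard stop: the foot is down. I'll relieve the torque, let go, retreat and hand in.

Run:
```python
from h import *
q=np.array(bot.current_joints());q[5]-=.03;bot.set_joints(q);st("relief")
bot.set_gripper(.55);p=bot.current_ee_pos()
bot.line_to([p[0],p[1],p[2]+.12],max_speed=.2);bot.hold(.5);st("clear")
print(bot.job_done())
```

```text
relief t54.87 p [0.5609 0.129  0.1284] yaw1.667 j6 -0.08 F [-0.5 -0.7  0.8] T [-0.21 -0.06  1.15] op0.280
clear t56.66 p [0.5608 0.1291 0.2482] yaw1.666 j6 -0.08 F [-0.2 -0.1 -0.8] T [-0.05 -0.11 -0.04] op0.548
the job is handed in; nothing more can be done
None
```

I handed the job in at 56.7 s: guard swung open to about 2.0 rad, crank left standing fully home and released, and foot wound down to the hard stop (torque jumped to 1.7 N m); I took no final picture, and no pass/fail verdict came back.

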